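Unlock the fixture locker and put away the handed brackets

ROBOT

A 7-joint arm with a two-finger parallel gripper is mounted at the origin on a cart in front of the work surface, level with it; the furniture and walls round the work are solid. World frame = base frame: x ahead of the robot, y to its left, z up, the work surface at z = 0. Lengths are in m, angles in rad, forces in N, time in s.
With the tool pointing down it reaches from about 0.425 to 0.925 m from the base axis. Payload 6.8 kg.
Tool frame: the origin (TCP) lies on the centre line of the jaws, within the pads' length; the fingertips stand 22 mm ahead of it and the grasp point (between the pads) lies 3 mm ahead of it; z points along the fingers, y is the line along which they close (so a half turn about z gives the same grasp; the last joint's range is limited). The gripper opens to 85 mm and grips with 20 to 120 N. Pads are 22 mm wide; open, the fingers measure 114 mm over their backs; the gripper's body (76 mm by 85 mm) begins 54 mm behind the grasp point. The pads swing forward as they close: fully open they stand 13 mm farther back than shut.
Start: joints at [1.064, 0.477, 0.022, 1.555, -0.011, 1.109, -0.083], TCP at [0.262, -0.622, 0.253] pointing down, gripper open.
Joint ranges: [-2.96, 2.96], [-0.34, 2.1], [-1.41, 1.46], [0.24, 2.44], [-1.37, 4.51], [0.17, 1.92], [-2.96, 2.96]. Speed limits (rad/s): [2.39, 2.39, 3.14, 3.14, 3.14, 3.14, 3.14].

INTERFACE

Orientations are given as [roll, pitch, yaw] about the fixed x, y, z axes, in that order (R = Rz(yaw) Ry(pitch) Rx(roll)).
In Python, from plant import env gives the robot as it stands. The module is installed in compiled form; this text tells all that it offers.
- The arm moves only by the tool send_rows, never from a script. Its arguments are lists of equal length, an entry for each row: "dp": the shift along the world's x, y, z in m, a list of three; "turn": the turn, a rotation vector about the world's x, y, z in degrees, a list of three; "hand": the opening, from 0 (shut) to 1 (fully open). In form: {"dp": [[tx, ty, tz], ...], "turn": [[wx, wy, wz], ...], "hand": [hand, ...]}. A call has exactly 8 rows; each row is the pose to reach, as a shift and turn from the pose commanded when the call began; what a row does not reach only later rows make up. A row lasts 1/10 s, in which the tool goes at most 50 mm and 8.59 degrees, less where a joint would pass 70% of its speed; a pose out of reach is approached as far as the arm can. A call with a gripper value outside its range is refused whole. The fingers move at their own pace and stop on an object; "squeeze" is the grip in N (left out, the last holds). Time passes only in rows, so rows that repeat a pose let the fingers close, or fill a call up. It gives the time, the measured TCP pose, the force, the opening and the grip force at its end, in the units of the state.
- env.sense(): the state, without advancing time (a new reading comes with each control period).
- env.capture(name): name is "scene" or "top"; returns the picture (420x560x3 uint8, blue, green, red); there is no depth.
- env.camera_params(name): a dict with "vfov" (degrees; the focal length in pixels is half the picture's height over the tangent of half this angle, whatever the lens; pixels are square), "cx", "cy" (the principal point, pixels), "position" and "attitude" of the camera in the world. Camera axes: x right, y down, z forward; pixel columns grow to the right and rows downward; lengths in m; the calibration is good to about 2 mm. A picture is of the moment at which its call begins. camera_params takes no time and is no camera call.
- env.close_job(): hands the job in; it is judged then, once.
The state is a dict: "time_s": time; "joints": joint angles; "joint_velocities": joint speeds; "joint_torque": joint torques, N m; "eef_pos": TCP position; "orientation": TCP orientation; "contact_force": force on the tool from outside, world axes, zero at the start; "torque": the same for the moment, N m; "grip_width": opening from 0.0 (shut) to 1.0 (fully open); "gripper_force": force on a finger pad.
Only numpy, scipy, OpenCV 4.12 (cv2) and the standard library are available. Lean on these libraries where they do the work, as an engineer would, in place of code of your own. Each camera call takes 0.05 s, during which the arm holds its last target. There are 200 camera calls.

TASK

Unlock the fixture locker by turning its key a full quarter turn clockwise, then swing the access panel up and back past upright so that it stays open. Lay the left-hand bracket flat in the left tray and its mirror image, the right-hand bracket, flat in the right tray (left and right as seen from the locker's key side), and leave everything else on the bench where it stands.

Things in the scene. Friction and masses are not known exactly. Their poses are not given: they have to be found in the camera images.
- locker: Fixture locker fixed to the bench: grey steel box 130 (x) x 205 (y) x 60 mm high, walls and floor 5 mm; a full-height 5 mm divider along x at y = 0 parts two trays of 120 x 95 mm, 55 mm deep. Origin: centre of its underside; x points from the front (key and bar side, towards the robot) to the hinge side, y to the left as seen from the front, z up
- left_tray (a point): centre of the floor of the left tray (the +y side of the locker); axes as the locker
- right_tray (a point): centre of the floor of the right tray (the -y side of the locker); axes as the locker. The strike of the cam, an 8 x 36 mm steel lip 4 mm thick with its top 9 mm below the rim, juts 8 mm from the front wall over the middle of this tray
- panel_hinge (a point): middle of the panel's hinge line, on the locker's rear top edge, 60 mm above the bench; the hinge line runs along the locker's y
- panel (a joint): angle of the access panel, the 4 mm aluminium cover of both trays: 0 closed and flat on top of the locker, grows as the front edge is lifted, 1.57 upright, 1.9 stop leaning back. Its hinge is stiff (0.28 N m; panel 0.3 kg), so it stays at any angle. Held shut by the cam until the key is nearly turned
- panel_bar (a point): middle of the panel's bar handle: round steel bar 10 mm diameter, 68 mm long along the locker's y, its axis 40 mm above the panel's face on two end posts; 118 mm in front of the hinge line, 44 mm above it when closed, 50 mm left of the panel's middle; the axes turn with the panel
- cam_key (a joint): turn of the key and its cam: 0 locked, 1.571 unlocked (stop). It grows clockwise seen from above with the panel closed; friction 0.06 N m, stays where left. The cam is under the strike until about 1.0
- key_bow (a point): middle of the key's bow, a flat upright steel plate 34 mm long, 8 mm thick, 24 mm high, 17 mm above the panel's face; 99 mm in front of the hinge line, 55 mm right of the middle. x along the bow (locked: bow points front to back; unlocked: left to right), z up along the turning axis. The key cannot be pulled out
- left_bracket_mid (a point): Left-hand bracket, loose steel. L-shaped foot plate, 8 mm thick: leg 70 x 24 mm, side foot 24 x 24 mm (70 x 46 over all). On the leg a web to grip: 60 long, 10 thick, 45 mm high from the underside. Site: middle of the leg, 22.5 mm up; x along the web, z up; foot at x -35 to -11 mm, out to y = +34 mm: with the foot end nearest you it points to your left. Lies foot plate down, any yaw
- right_bracket_mid (a point): Right-hand bracket, loose steel. L-shaped foot plate, 8 mm thick: leg 70 x 24 mm, side foot 24 x 24 mm (70 x 46 over all). On the leg a web to grip: 60 long, 10 thick, 45 mm high from the underside. Site: middle of the leg, 22.5 mm up; x along the web, z up; foot at x -35 to -11 mm, out to y = -34 mm: with the foot end nearest you it points to your right. Lies foot plate down, any yaw
- left_bracket: left-hand bracket (0.2 kg, mirror image of the right-hand one); origin at the middle of the long leg's underside, axes as left_bracket_mid
- right_bracket: right-hand bracket (0.2 kg, mirror image of the left-hand one); origin at the middle of the long leg's underside, axes as right_bracket_mid
- t_coupon_mid (a point): bystander: weld test piece: a 55 x 100 x 5 mm plate with a single 5 mm upright leg lengthwise, 47 mm high overall. Not a bracket: it has no holes and no side foot; point about its centre, half-way up
- pipe_coupon_mid (a point): bystander: short upright tube, 42 mm diameter, 50 mm high; point about its centre, half-way up
- nozzle_1_mid (a point): bystander: ceramic gas nozzle standing upright, 22 mm diameter, 34 mm high; point about its centre, half-way up
- nozzle_3_mid (a point): bystander: ceramic gas nozzle standing upright, 20 mm diameter, 36 mm high; point about its centre, half-way up
- collet_body_1_mid (a point): bystander: slim copper collet body standing on end, 15 mm diameter, 40 mm high; point about its centre, half-way up
Not all that is in view belongs to the job. What is shaped like the left_bracket but red is not meant.

How it is judged:
On the way, in this order (a step that is already met when the one before it is completed fails the run):
1. the key has been turned a quarter turn (at least 1.4 rad) (value of joint cam_key above 1.4 rad), for 0.1 s.
2. the panel has been swung open about upright or beyond (over 1.5 rad) (value of joint panel above 1.5 rad), for 0.2 s.
At the end, for the whole second after the job is handed in: the panel stands open at 1.5 rad or more; the left-hand bracket rests flat on its foot plate (within 0.15 rad) on the floor of the left tray and the right-hand bracket likewise in the right tray, both at rest (value of joint panel above 1.5 rad and x of left_bracket_mid in the frame of locker between -0.062 and 0.062 m and y of left_bracket_mid in the frame of locker between 0.006 and 0.098 m and z of left_bracket_mid in the frame of locker between 0.015 and 0.036 m and angle between each of left_bracket_mid, right_bracket_mid's own z axis and vertical below 0.15 rad and linear speed of each of left_bracket, right_bracket below 0.03 m/s and x of right_bracket_mid in the frame of locker between -0.062 and 0.062 m and y of right_bracket_mid in the frame of locker between -0.098 and -0.006 m and z of right_bracket_mid in the frame of locker between 0.015 and 0.036 m); the robot touches nothing.
It fails at once if a bystander (test piece, tube, nozzle or collet body) was moved by more than 30 mm (distance of any of t_coupon_mid, pipe_coupon_mid, nozzle_1_mid, nozzle_3_mid, collet_body_1_mid from where it was at the start of the episode above 0.03 m).
It also fails if it takes over 72 s, if anything falls off the work surface, if the arm or the gripper's body presses on something with over 40 N, if the wrist force passes 120 N, or if a joint passes its speed limit or range.

## Working session

There is one attempt and no reset: what is moved stays moved. The work goes in short steps, Python scripts to look and compute and a tool call to move; the robot and the scene stay as the last step left them, time stands still between calls to the robot, and variables do not carry over. Pictures are saved under pics/ and viewed, at most 10 in all, crops included, and the job is handed in when it is done.

Besides the shell and the picture viewer there is one more tool, called after "Request:" by a JSON object that holds its "method" and its "body". send_rows: Moves the arm, as the interface text tells. Its arguments: {"type":"object","properties":{"dp":{"type":"array"},"turn":{"type":"array"},"hand":{"type":"array"},"squeeze":{"type":"number"}},"required":["dp","turn","hand"]}

```bash
mkdir -p pics
python3 - <<'E'
from plant import env
import cv2
for n in ("scene","top"):
    cv2.imwrite(f"pics/{n}0.png",env.capture(n)); print(n,env.camera_params(n))
print(env.sense())
E
```

```text
scene {'vfov': 52.62240209171858, 'cx': 284.5869802787875, 'cy': 206.2540745749551, 'position': array([0.23083764, 0.74138642, 0.76831854]), 'attitude': array([-2.27145965,  0.01343145, -2.72003674])}
top {'vfov': 50.6454571119053, 'cx': 279.9353024816725, 'cy': 215.9350470055352, 'position': array([0.46762782, 0.01439539, 1.305978  ]), 'attitude': array([-3.07151954,  0.01696301, -1.56132847])}
{'time_s': 0.1, 'joints': array([ 1.06390178,  0.47773745,  0.02231055,  1.55631488, -0.01152105,
        1.10929123, -0.08309174]), 'joint_velocities': array([ 4.44595085e-04, -1.23168842e-03, -1.03276629e-03, -1.71966583e-03,
       -5.46877405e-04, -4.48726201e-05, -1.85699480e-03]), 'joint_torque': array([ 5.65854163e-03, -5.97752237e+01,  1.61407158e+00, -2.81952274e+01,
        1.27627503e-02,  5.01862567e-03,  4.70533428e-05]), 'eef_pos': array([ 0.26193905, -0.62158376,  0.25242477]), 'orientation': array([-3.13997106e+00,  8.45855962e-05,  3.98842418e-01]), 'contact_force': array([-0.21484223,  0.69686961, -0.12081225]), 'torque': array([ 0.03348482, -0.05110463, -0.02949626]), 'gripper_force': 0.0, 'grip_width': 0.9988744093991853}
```

View pics/scene0.png

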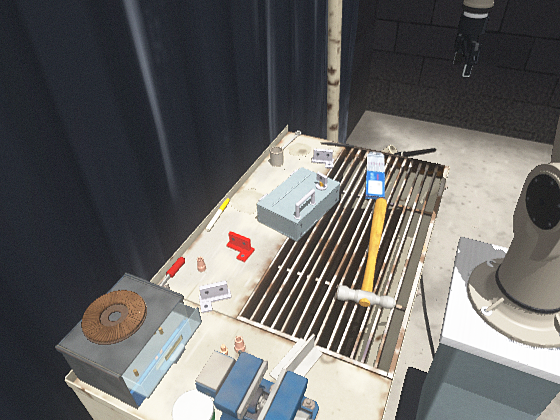

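View pics/top0.png

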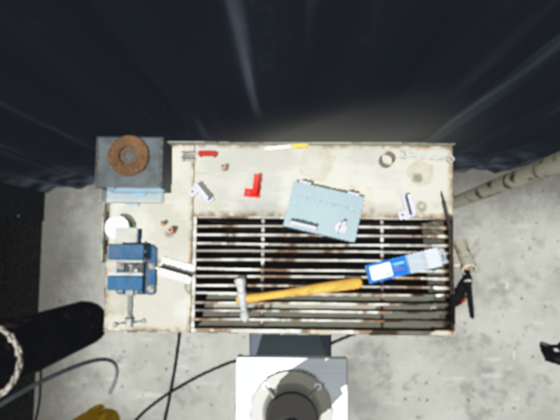

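The scene view shows the locker at (298,205), the red decoy at (240,245), grey brackets at (213,293) and (322,157), the tube at (276,155), nozzles at (201,265) and (239,344), and the T-coupon at (300,352). In the top view the locker is at (323,211) and the grey brackets are at (203,190) and (407,205). I'll enlarge these.

Run:
```python
import cv2, numpy as np
t=cv2.imread("pics/top0.png"); s=cv2.imread("pics/scene0.png")
def c(im,x,y,w,h,f): return cv2.resize(im[y:y+h,x:x+w],None,fx=f,fy=f,interpolation=cv2.INTER_CUBIC)
a=c(t,280,172,90,75,4.4444) # 400x333
a=c(t,280,175,90,68,400/90)[:300]
b=np.hstack([c(t,185,172,40,60,5),c(t,390,178,40,60,5)])
d=c(s,250,160,100,75,4); e=np.hstack([c(s,195,272,40,60,5),c(s,305,140,40,60,5)])
cv2.imwrite("pics/crop1.png",np.vstack([np.hstack([a,b]),np.hstack([d,e])]))
```

```text
(no output)
```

View pics/crop1.png

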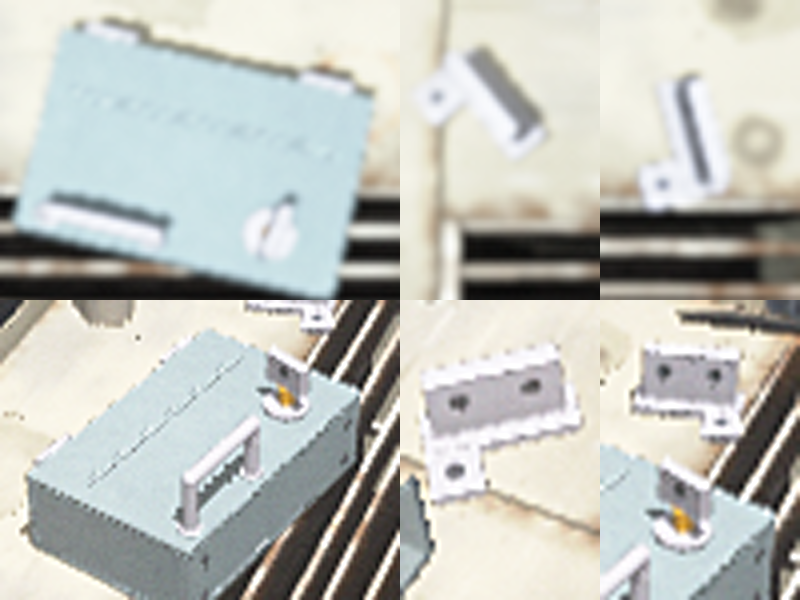

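Candidates: grey (407,205) in the top view has its foot pointing left when the foot end is nearest, so it is the left-hand bracket. Grey (203,190) is its mirror, so it is the right-hand bracket. Red (254,185) is left-hand shaped but is the decoy. The crop confirms this, and also shows the bar front-left and the key front-right of the locker. Next I fit poses with both cameras.

```bash
cat > h.py <<'E'
import numpy as np
from scipy.spatial.transform import Rotation as R
from scipy.optimize import least_squares
from plant import env
def proj(n,P):
    c=env.camera_params(n); f=210/np.tan(np.radians(c["vfov"]/2))
    q=R.from_euler("xyz",c["attitude"]).inv().apply(np.atleast_2d(P)-c["position"])
    return np.c_[c["cx"]+f*q[:,0]/q[:,2],c["cy"]+f*q[:,1]/q[:,2]]
def ray(n,uv,z):
    c=env.camera_params(n); f=210/np.tan(np.radians(c["vfov"]/2))
    d=R.from_euler("xyz",c["attitude"]).apply([(uv[0]-c["cx"])/f,(uv[1]-c["cy"])/f,1])
    return c["position"]+d*(z-c["position"][2])/d[2]
def place(p,M): return R.from_euler("z",p[2]).apply(np.array(M,float)/1000)+[p[0],p[1],0]
def fit(obs,p0):
    def res(p): return np.concatenate([(proj(n,place(p,[m for m,_ in o]))-[u for _,u in o]).ravel() for n,o in obs.items()])
    s=least_squares(res,p0,loss="soft_l1"); print(s.x.round(4),"yaw deg",np.degrees(s.x[2]).round(1)); print(res(s.x).reshape(-1,2).round(1).tolist()); return s.x
E
python3 - <<'E'
from h import *
cr=lambda u,v,ox,oy,X,Y,s:(X+(u-ox)/s,Y+(v-oy)/s)
L={"top":[((65,102.5,64),(294.6,181.7)),((65,-102.5,64),(364.4,196.4)),((-65,-102.5,64),(355.4,241.8)),((-65,102.5,64),(282.7,226.3))],
"scene":[((65,102.5,64),(257,205)),((65,-102.5,64),(302,167.5)),((-65,-102.5,64),(340,183.75)),((-65,102.5,64),(297.5,221.25))]}
print(ray("top",(203,190),0),ray("top",(407,205),0),ray("top",(323,211),.064),ray("scene",(298,194),.064))
fit(L,[.5,-.1,0])
t=lambda u,v:cr(u,v,400,0,185,172,5); s=lambda u,v:cr(u,v,400,300,195,272,5)
Rb={"top":[((-35,-34,8),t(413,102)),((-11,-34,8),t(436,127)),((35,-12,8),t(514,158))],
"scene":[((-30,-5,45),s(427,390)),((30,-5,45),s(562,358)),((-35,-34,8),s(433,497)),((-11,-34,8),s(488,492)),((35,-12,8),s(580,425))]}
fit(Rb,[*ray("top",(205,188),0)[:2],-2.3])
t=lambda u,v:cr(u,v,600,0,390,178,5); s=lambda u,v:cr(u,v,600,300,305,140,5)
Lb={"top":[((-35,34,8),t(648,210)),((-11,34,8),t(640,170)),((35,12,8),t(657,82)),((-30,-5,45),t(727,187)),((30,-5,45),t(705,78))],
"scene":[((-30,5,45),s(740,358)),((30,5,45),s(643,350)),((-35,34,8),s(735,437)),((-11,34,8),s(703,435)),((35,12,8),s(633,407))]}
fit(Lb,[*ray("top",(407,205),0)[:2],0.2])
E
```

```text
[0.63444593 0.26677311 0.        ] [ 0.59442399 -0.33603189  0.        ] [ 0.56947641 -0.08431748  0.064     ] [ 0.56908437 -0.07702995  0.064     ]
[ 0.5679 -0.0866 -0.2099] yaw deg -12.0
[[-1.5, -0.4], [0.1, 0.5], [-0.5, 0.4], [0.4, -0.0], [-0.2, -1.9], [-0.6, -1.4], [0.4, -2.1], [0.4, 1.4]]
[ 0.6247  0.2658 -2.4278] yaw deg -139.1
[[-1.2, -1.0], [-0.7, 0.2], [-0.6, 1.0], [-0.6, -0.1], [-0.1, -0.2], [0.2, 0.3], [0.3, -1.5], [0.8, -1.0]]
[ 0.591  -0.3364  0.2131] yaw deg 12.2
[[-0.5, -0.0], [-0.7, -0.1], [-0.2, 0.7], [0.1, -0.7], [-0.2, 0.5], [-0.1, -0.2], [0.3, -0.5], [0.7, -0.7], [-0.6, -1.1], [-0.0, -1.0]]
```

Run:
```python
from h import *
import cv2
loc=(.5679,-.0866,-.2099)
pts=[(-51,-55,93),(-17,-55,93),(-53,16,109),(-53,84,109),(65,102.5,64),(65,-102.5,64),(-65,-102.5,64),(-65,102.5,64)]
W=place(loc,pts); out=[]
print(place(loc,[(-34,-55,81),(-53,50,104),(65,0,60),(3,39,5),(3,-61,5)]).round(4))
for n,(x,y,w,h) in {"top":(280,172,90,75),"scene":(250,160,100,83)}.items():
    im=cv2.resize(cv2.imread(f"pics/{n}0.png")[y:y+h,x:x+w],(400,333 if n=="top" else 332),interpolation=cv2.INTER_CUBIC)[:330]; f=400/w
    for p in proj(n,W): cv2.circle(im,tuple(int(v) for v in ((p-[x,y]+.5)*f)),3,(0,0,255),-1)
    out.append(im)
cv2.imwrite("pics/ov.png",np.hstack(out))
```

```text
[[ 0.5232 -0.1333  0.081 ]
 [ 0.5265 -0.0267  0.104 ]
 [ 0.6315 -0.1001  0.06  ]
 [ 0.579  -0.0491  0.005 ]
 [ 0.5581 -0.1469  0.005 ]]
```

View pics/ov.png

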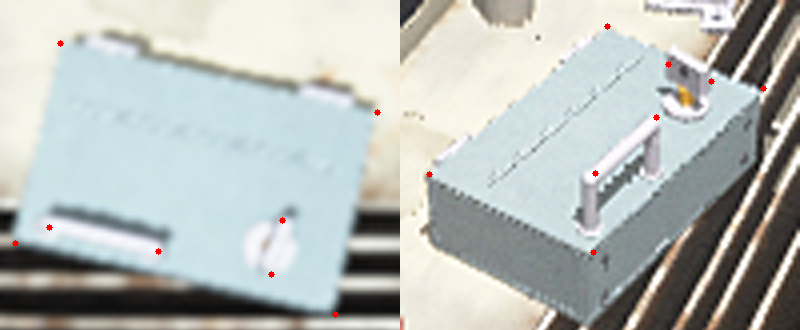

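Request:
{"method": "send_rows", "body": {"dp": [[0.035,0.065,0],[0.07,0.13,0],[0.09,0.17,0],[0.11,0.21,0],[0.13,0.25,0],[0.15,0.28,0],[0.16,0.3,0],[0.17,0.32,0]], "turn": [[0,0,8],[0,0,16],[0,0,24],[0,0,32],[0,0,40],[0,0,48],[0,0,56],[0,0,64]], "hand": [0.5,0.5,0.5,0.5,0.5,0.5,0.5,0.5], "squeeze": 40}}

```text
time_s: 0.9
eef_pos: [0.4338, -0.298, 0.2533]
orientation: [3.141, -0.001, 1.526]
contact_force: [0.3, 0.3, 0.5]
grip_width: 0.502
gripper_force: 0.0
```

The overlay matches the panel corners and the bar. The key bow sits about 12 mm higher than I projected, so its underside is 17 mm above the face and the bow spans z ≈ 0.081 to 0.105. Continuing to the key.

Request:
{"method": "send_rows", "body": {"dp": [[0.02,0.04,0],[0.04,0.08,0],[0.06,0.12,0],[0.08,0.15,0],[0.091,0.168,0],[0.091,0.168,0],[0.091,0.168,0],[0.091,0.168,0]], "turn": [[0,0,8],[0,0,16],[0,0,24],[0,0,32],[0,0,40],[0,0,48],[0,0,56],[0,0,64]], "hand": [0.5,0.5,0.5,0.5,0.5,0.5,0.5,0.5]}}

```text
time_s: 1.7
eef_pos: [0.5229, -0.1338, 0.2529]
orientation: [-3.141, -0.001, 2.639]
contact_force: [-0.9, -0.2, -0.2]
grip_width: 0.501
gripper_force: 0.0
```

Request:
{"method": "send_rows", "body": {"dp": [[0,0,0],[0,0,0],[0,0,-0.03],[0,0,-0.06],[0,0,-0.09],[0,0,-0.11],[0,0,-0.12],[0,0,-0.12]], "turn": [[0,0,8],[0,0,17],[0,0,17],[0,0,17],[0,0,17],[0,0,17],[0,0,17],[0,0,17]], "hand": [0.5,0.5,0.5,0.5,0.5,0.5,0.5,0.5]}}

```text
time_s: 2.5
eef_pos: [0.5222, -0.1339, 0.1321]
orientation: [3.141, -0.003, 2.93]
contact_force: [-0.9, 0.6, 0.7]
grip_width: 0.499
gripper_force: 0.0
```

Run:
```python
from h import *
import cv2
s=env.capture("scene"); t=env.capture("top")
a=cv2.resize(s[140:240,250:350],(500,500),interpolation=cv2.INTER_CUBIC)
b=cv2.resize(t[180:250,300:370],(300,300),interpolation=cv2.INTER_CUBIC)
cv2.imwrite("pics/k1.png",np.hstack([a,np.vstack([b,np.zeros((200,300,3),np.uint8)])]))
e=env.sense();print(e["eef_pos"],e["orientation"],e["joints"])
```

```text
[ 0.52364012 -0.13400959  0.13398291] [3.14146890e+00 8.24153861e-04 2.92956662e+00] [ 0.61842963  0.47690559 -0.6084299   1.95138034  0.36610526  0.82260678
  1.16811495]
```

View pics/k1.png

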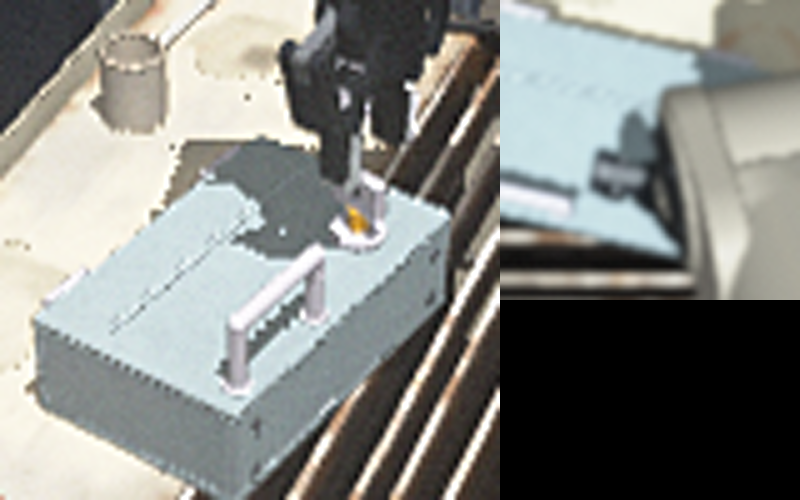

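The picture shows the near finger (crop 330,185) and the far finger (400,130) straddling the bow at (365,195). Lowering and gripping.

Request:
{"method": "send_rows", "body": {"dp": [[0,0,-0.015],[0,0,-0.032],[0,0,-0.032],[0,0,-0.032],[0,0,-0.032],[0,0,-0.032],[0,0,-0.032],[0,0,-0.032]], "turn": [[0,0,0],[0,0,0],[0,0,0],[0,0,0],[0,0,0],[0,0,0],[0,0,0],[0,0,0]], "hand": [0.5,0.5,0.5,0,0,0,0,0]}}

```text
time_s: 3.4
eef_pos: [0.5238, -0.1327, 0.1021]
orientation: [3.14, 0.001, 2.93]
contact_force: [-0.9, 5.3, 4.5]
grip_width: 0.096
gripper_force: 38.5
```

Request:
{"method": "send_rows", "body": {"dp": [[0,0,0],[0,0,0],[0,0,0],[0,0,0],[0,0,0],[0,0,0],[0,0,0],[0,0,0]], "turn": [[0,0,-7],[0,0,-14],[0,0,-21],[0,0,-28],[0,0,-35],[0,0,-42],[0,0,-49],[0,0,-56]], "hand": [0,0,0,0,0,0,0,0]}}

```text
time_s: 4.2
eef_pos: [0.5239, -0.1327, 0.1021]
orientation: [3.14, -0.0, 1.949]
contact_force: [-0.2, 5.8, 3.9]
grip_width: 0.096
gripper_force: 38.9
```

Request:
{"method": "send_rows", "body": {"dp": [[0,0,0],[0,0,0],[0,0,0],[0,0,0],[0,0,0],[0,0,0],[0,0,0],[0,0,0]], "turn": [[0,0,-7],[0,0,-14],[0,0,-21],[0,0,-28],[0,0,-33],[0,0,-34],[0,0,-34],[0,0,-34]], "hand": [0,0,0,0,0,0,0,0]}}

```text
time_s: 5.0
eef_pos: [0.5239, -0.1327, 0.1021]
orientation: [3.14, -0.001, 1.362]
contact_force: [-0.7, 4.4, 3.7]
grip_width: 0.091
gripper_force: 39.2
```

Run:
```python
from h import *
e=env.sense();print(e["eef_pos"],e["orientation"],e["contact_force"],e["torque"],e["joints"],e["grip_width"])
```

```text
[ 0.52393577 -0.13271389  0.10210837] [ 3.14029526e+00 -1.16397464e-03  1.36186042e+00] [-0.71037813  4.36156273  3.7409133 ] [1.21320233 0.04122168 0.18456645] [ 0.29681355  0.46390237 -0.20435109  1.99176075  0.14018131  0.69773121
 -0.20296936] 0.09080134921291308
```

Key turned 1.57 rad with the grip holding. Releasing it and moving over to the bar.

Request:
{"method": "send_rows", "body": {"dp": [[0,0,0],[0,0,0],[0,0,0],[0,0,0.02],[0,0,0.055],[0.001,0.035,0.055],[0.002,0.075,0.055],[0.003,0.107,0.055]], "turn": [[0,0,0],[0,0,0],[0,0,0],[0,0,0],[0,0,0],[0,0,0],[0,0,0],[0,0,0]], "hand": [0.45,0.45,0.45,0.45,0.45,0.45,0.45,0.45]}}

```text
time_s: 5.8
eef_pos: [0.5262, -0.0257, 0.1567]
orientation: [3.141, -0.0, 1.359]
contact_force: [0.6, 1.0, -0.0]
grip_width: 0.447
gripper_force: 0.0
```

Run:
```python
from h import *
import cv2
s=env.capture("scene")
cv2.imwrite("pics/b1.png",cv2.resize(s[130:240,250:360],(600,600),interpolation=cv2.INTER_CUBIC))
e=env.sense();print(e["eef_pos"],e["orientation"])
```

```text
[ 0.52637851 -0.01927213  0.15675654] [ 3.14113755 -0.00365258  1.36553632]
```

View pics/b1.png

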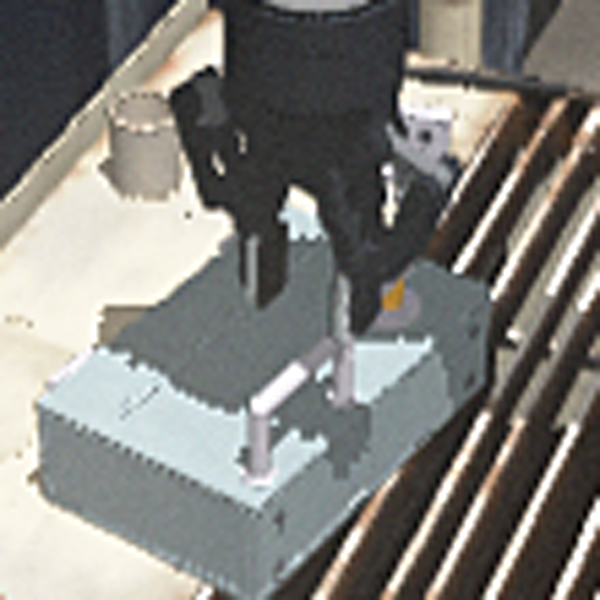

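The fingers (crop 265,300 and 360,325) straddle the bar, whose middle is at about (300,370). Lowering and gripping lightly, so the bar can pivot.

Request:
{"method": "send_rows", "body": {"dp": [[0,0,0],[0,0,-0.025],[0,0,-0.05],[0,0,-0.05],[0,0,-0.05],[0,0,-0.05],[0,0,-0.05],[0,0,-0.05]], "turn": [[0,0,0],[0,0,0],[0,0,0],[0,0,0],[0,0,0],[0,0,0],[0,0,0],[0,0,0]], "hand": [0.45,0.45,0.45,0.45,0,0,0,0], "squeeze": 25}}

```text
time_s: 6.65
eef_pos: [0.5279, -0.028, 0.1076]
orientation: [3.137, -0.0, 1.358]
contact_force: [5.2, -2.4, -2.4]
grip_width: 0.105
gripper_force: 24.6
```

Run:
```python
from h import *
e=env.sense();print(e["eef_pos"],e["orientation"],e["contact_force"],e["grip_width"],e["gripper_force"])
def bar(t): return np.array([118*(1-np.cos(t))+44*np.sin(t),118*np.sin(t)+44*np.cos(t)-44])
for t in np.linspace(0,1.72,17): 
    x,z=bar(t); print(round(t,3),(x*np.array([.978,-.208])/1000).round(3),round(z/1000,3))
```

```text
[ 0.52794727 -0.0280228   0.10757665] [ 3.13741877e+00 -2.44739742e-04  1.35753793e+00] [ 5.20578692 -2.43265493 -2.35992941] 0.10503568877750909 24.622364938259125
0.0 [ 0. -0.] 0.0
0.108 [ 0.005 -0.001] 0.012
0.215 [ 0.012 -0.003] 0.024
0.322 [ 0.02  -0.004] 0.035
0.43 [ 0.028 -0.006] 0.045
0.538 [ 0.038 -0.008] 0.054
0.645 [ 0.049 -0.01 ] 0.062
0.752 [ 0.061 -0.013] 0.069
0.86 [ 0.073 -0.015] 0.074
0.968 [ 0.085 -0.018] 0.078
1.075 [ 0.098 -0.021] 0.081
1.182 [ 0.112 -0.024] 0.082
1.29 [ 0.125 -0.027] 0.082
1.398 [ 0.138 -0.029] 0.08
1.505 [ 0.151 -0.032] 0.077
1.612 [ 0.163 -0.035] 0.072
1.72 [ 0.175 -0.037] 0.066
```

Request:
{"method": "send_rows", "body": {"dp": [[0.005,-0.001,0.012],[0.012,-0.003,0.024],[0.02,-0.004,0.035],[0.028,-0.006,0.045],[0.038,-0.008,0.054],[0.049,-0.01,0.062],[0.061,-0.013,0.069],[0.073,-0.015,0.074]], "turn": [[0,0,0],[0,0,0],[0,0,0],[0,0,0],[0,0,0],[0,0,0],[0,0,0],[0,0,0]], "hand": [0,0,0,0,0,0,0,0]}}

```text
time_s: 7.45
eef_pos: [0.5962, -0.043, 0.1817]
orientation: [-3.135, 0.003, 1.358]
contact_force: [-12.6, -4.8, 13.0]
grip_width: 0.103
gripper_force: 26.1
```

Request:
{"method": "send_rows", "body": {"dp": [[0.012,-0.003,0.004],[0.025,-0.006,0.007],[0.039,-0.009,0.008],[0.052,-0.012,0.008],[0.065,-0.014,0.006],[0.078,-0.017,0.003],[0.09,-0.02,-0.002],[0.102,-0.022,-0.008]], "turn": [[0,0,0],[0,0,0],[0,0,0],[0,0,0],[0,0,0],[0,0,0],[0,0,0],[0,0,0]], "hand": [0,0,0,0,0,0,0,0]}}

```text
time_s: 8.25
eef_pos: [0.7016, -0.0664, 0.1735]
orientation: [3.141, 0.002, 1.357]
contact_force: [-2.5, -6.1, 3.6]
grip_width: 0.105
gripper_force: 27.0
```

Run:
```python
from h import *
import cv2
s=env.capture("scene")
cv2.imwrite("pics/p1.png",cv2.resize(s[110:240,240:370],(600,600),interpolation=cv2.INTER_CUBIC))
e=env.sense();print(e["eef_pos"],e["orientation"],e["contact_force"],e["grip_width"])
```

```text
[ 0.70320988 -0.06680874  0.17235664] [3.13950469e+00 2.02979765e-03 1.35665989e+00] [ 2.48588783 -6.01300355  3.18701664] 0.1068631587476991
```

View pics/p1.png

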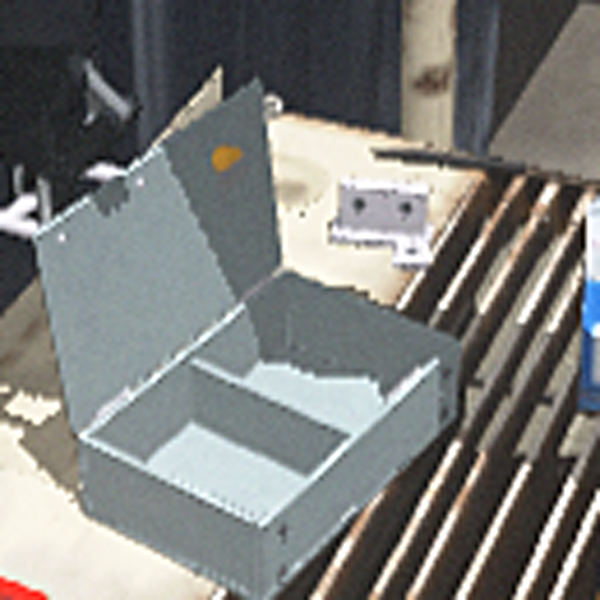

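The panel stands open past upright, leaning back, with both trays clear. The gripper is at crop (30,150) behind it. Releasing, rising, and heading for the left-hand bracket.

Request:
{"method": "send_rows", "body": {"dp": [[0,0,0],[0,0,0],[0,0,0],[0,0,0.02],[0,0,0.05],[0,0,0.09],[0,0,0.12],[-0.01,-0.03,0.12]], "turn": [[0,0,0],[0,0,0],[0,0,0],[0,0,0],[0,0,0],[0,0,0],[0,0,0],[0,0,-5]], "hand": [0.3,0.3,0.3,0.3,0.3,0.3,0.3,0.3]}}

```text
time_s: 9.1
eef_pos: [0.6944, -0.0872, 0.2985]
orientation: [3.133, -0.007, 1.279]
contact_force: [0.9, 0.2, 0.3]
grip_width: 0.301
gripper_force: 0.0
```

Request:
{"method": "send_rows", "body": {"dp": [[-0.015,-0.035,0],[-0.03,-0.07,0],[-0.045,-0.11,0],[-0.06,-0.15,0],[-0.075,-0.19,0],[-0.09,-0.22,0],[-0.1,-0.236,-0.02],[-0.101,-0.24,-0.05]], "turn": [[0,0,-8],[0,0,-16],[0,0,-24],[0,0,-32],[0,0,-40],[0,0,-48],[0,0,-56],[0,0,-60]], "hand": [0.5,0.5,0.5,0.5,0.5,0.5,0.5,0.5]}}

```text
time_s: 9.9
eef_pos: [0.5891, -0.3378, 0.2443]
orientation: [3.137, -0.003, 0.215]
contact_force: [0.7, 0.1, -0.4]
grip_width: 0.499
gripper_force: 0.0
```

Request:
{"method": "send_rows", "body": {"dp": [[0.001,0,-0.03],[0.001,0,-0.07],[0.001,0,-0.11],[0.001,0,-0.14],[0.001,0,-0.155],[0.001,0,-0.165],[0.001,0,-0.165],[0.001,0,-0.165]], "turn": [[0,0,0],[0,0,0],[0,0,0],[0,0,0],[0,0,0],[0,0,0],[0,0,0],[0,0,0]], "hand": [0.5,0.5,0.5,0.5,0.5,0.5,0.5,0.5]}}

```text
time_s: 10.7
eef_pos: [0.5921, -0.3344, 0.0788]
orientation: [3.14, -0.002, 0.224]
contact_force: [0.7, -0.3, 1.0]
grip_width: 0.5
gripper_force: 0.0
```

Run:
```python
from h import *
import cv2
s=env.capture("scene"); t=env.capture("top")
f=lambda im,x,y:cv2.resize(im[y:y+60,x:x+60],(400,400),interpolation=cv2.INTER_CUBIC)
cv2.imwrite("pics/l1.png",np.hstack([f(s,295,120),f(t,375,175)]))
e=env.sense();print(e["eef_pos"],e["orientation"],e["joints"])
```

```text
[ 0.59214916 -0.33463051  0.07911611] [ 3.13978461e+00 -2.34477101e-03  2.24056953e-01] [ 0.38562452  0.66995641  0.05336917  1.67129513 -0.04623189  0.79860637
 -0.88709836]
```

View pics/l1.png

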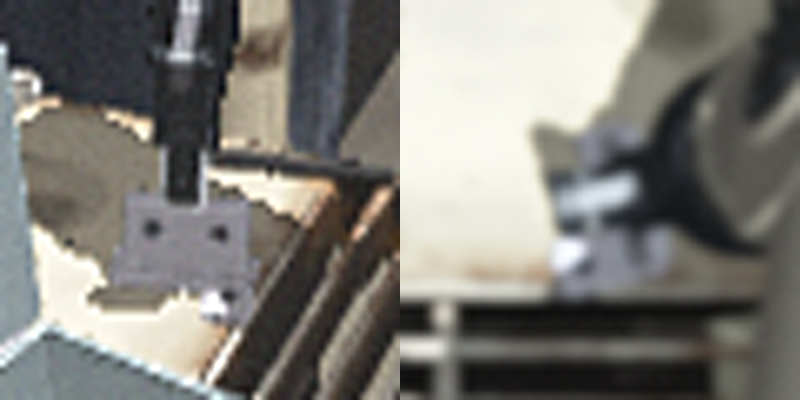

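The finger (crop 183,180) is centred on the web (125–250, 195–280), straddling it. Lowering and gripping.

Request:
{"method": "send_rows", "body": {"dp": [[0,0,-0.02],[0,0,-0.04],[0,0,-0.043],[0,0,-0.043],[0,0,-0.043],[0,0,-0.043],[0,0,-0.043],[0,0,-0.043]], "turn": [[0,0,0],[0,0,0],[0,0,0],[0,0,0],[0,0,0],[0,0,0],[0,0,0],[0,0,0]], "hand": [0.5,0.5,0.5,0,0,0,0,0], "squeeze": 60}}

```text
time_s: 11.6
eef_pos: [0.5921, -0.3349, 0.036]
orientation: [3.14, -0.002, 0.224]
contact_force: [0.3, -1.0, 6.2]
grip_width: 0.107
gripper_force: 59.7
```

Request:
{"method": "send_rows", "body": {"dp": [[0,0,0.03],[0,0,0.07],[0,0,0.11],[-0.005,0,0.15],[-0.015,0.01,0.19],[-0.025,0.04,0.21],[-0.035,0.08,0.21],[-0.035,0.12,0.21]], "turn": [[0,0,0],[0,0,0],[0,0,0],[0,0,-2],[0,0,-5],[0,0,-10],[0,0,-15],[0,0,-20]], "hand": [0,0,0,0,0,0,0,0]}}

```text
time_s: 12.4
eef_pos: [0.5545, -0.2135, 0.2451]
orientation: [3.142, -0.0, -0.131]
contact_force: [0.0, -0.2, -3.1]
grip_width: 0.107
gripper_force: 59.0
```

Request:
{"method": "send_rows", "body": {"dp": [[0,0.04,0],[0.005,0.08,0],[0.01,0.12,0],[0.018,0.15,0],[0.022,0.166,0],[0.022,0.166,-0.03],[0.022,0.166,-0.07],[0.022,0.166,-0.1]], "turn": [[0,0,-3],[0,0,-4.9],[0,0,-4.9],[0,0,-4.9],[0,0,-4.9],[0,0,-4.9],[0,0,-4.9],[0,0,-4.9]], "hand": [0,0,0,0,0,0,0,0]}}

```text
time_s: 13.2
eef_pos: [0.5771, -0.049, 0.1425]
orientation: [3.141, 0.001, -0.211]
contact_force: [0.3, -0.5, -2.3]
grip_width: 0.105
gripper_force: 59.0
```

Run:
```python
from h import *
import cv2
s=env.capture("scene")
cv2.imwrite("pics/l2.png",cv2.resize(s[130:240,240:350],(600,600),interpolation=cv2.INTER_CUBIC))
e=env.sense();print(e["eef_pos"],e["orientation"],e["grip_width"],e["joints"])
```

```text
[ 0.57415848 -0.04902173  0.13775804] [ 3.13876908  0.00868134 -0.21107472] 0.10413744000344423 [-0.06916858  0.45551396  0.05872983  1.89440187 -0.03483693  0.8017588
 -1.7738107 ]
```

View pics/l2.png

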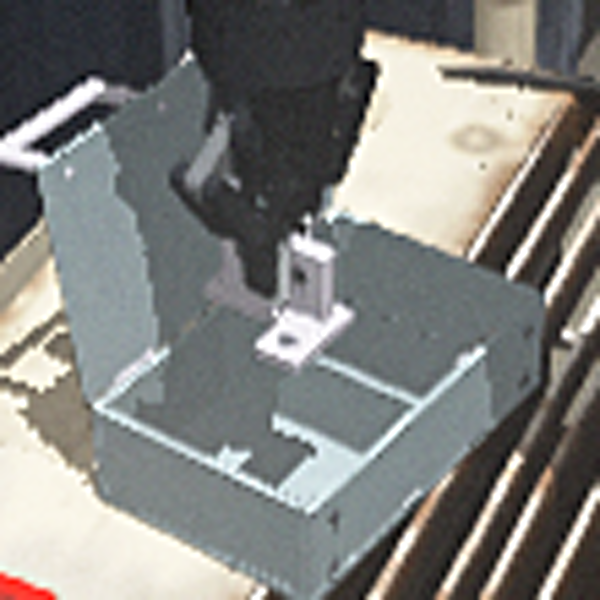

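The bracket hangs level over the left tray (crop 305,300), foot towards the left wall. Lowering it.

Request:
{"method": "send_rows", "body": {"dp": [[0.001,0,0],[0.001,0,-0.02],[0.001,0,-0.04],[0.001,0,-0.06],[0.001,0,-0.08],[0.001,0,-0.09],[0.001,0,-0.094],[0.001,0,-0.094]], "turn": [[0,0,0],[0,0,0],[0,0,0],[0,0,0],[0,0,0],[0,0,0],[0,0,0],[0,0,0]], "hand": [0,0,0,0,0,0,0,0]}}

```text
time_s: 14.05
eef_pos: [0.5798, -0.0483, 0.0511]
orientation: [-3.141, -0.001, -0.211]
contact_force: [0.1, -0.4, -1.7]
grip_width: 0.11
gripper_force: 59.0
```

Request:
{"method": "send_rows", "body": {"dp": [[0,0,-0.005],[0,0,-0.008],[0,0,-0.0095],[0,0,-0.0095],[0,0,-0.0095],[0,0,-0.0095],[0,0,-0.0095],[0,0,-0.0095]], "turn": [[0,0,0],[0,0,0],[0,0,0],[0,0,0],[0,0,0],[0,0,0],[0,0,0],[0,0,0]], "hand": [0,0,0,0,0.3,0.3,0.3,0.3]}}

```text
time_s: 14.85
eef_pos: [0.5793, -0.0481, 0.041]
orientation: [-3.142, -0.0, -0.21]
contact_force: [-0.6, 0.8, 0.4]
grip_width: 0.3
gripper_force: 0.0
```

Request:
{"method": "send_rows", "body": {"dp": [[0,0,0.02],[0,0,0.05],[0,0,0.09],[0,0,0.13],[0,0,0.17],[0.005,0.03,0.2],[0.01,0.07,0.2],[0.015,0.12,0.2]], "turn": [[0,0,0],[0,0,0],[0,0,0],[0,0,0],[0,0,0],[0,0,7],[0,0,15],[0,0,23]], "hand": [0.3,0.3,0.3,0.3,0.3,0.4,0.5,0.5]}}

```text
time_s: 15.65
eef_pos: [0.5951, 0.0709, 0.2427]
orientation: [3.14, -0.003, 0.193]
contact_force: [1.1, 0.1, -1.0]
grip_width: 0.498
gripper_force: 0.0
```

Request:
{"method": "send_rows", "body": {"dp": [[0.005,0.04,0],[0.01,0.08,0],[0.016,0.12,0],[0.024,0.16,0],[0.03,0.194,0],[0.03,0.194,-0.03],[0.03,0.194,-0.07],[0.03,0.194,-0.11]], "turn": [[0,0,7],[0,0,14],[0,0,21],[0,0,28],[0,0,30],[0,0,30],[0,0,30],[0,0,30]], "hand": [0.5,0.5,0.5,0.5,0.5,0.5,0.5,0.5]}}

```text
time_s: 16.45
eef_pos: [0.6243, 0.2661, 0.13]
orientation: [3.141, -0.001, 0.715]
contact_force: [0.6, -0.4, 0.3]
grip_width: 0.499
gripper_force: 0.0
```

Request:
{"method": "send_rows", "body": {"dp": [[0,0,-0.02],[0,0,-0.04],[0,0,-0.052],[0,0,-0.052],[0,0,-0.052],[0,0,-0.052],[0,0,-0.052],[0,0,-0.052]], "turn": [[0,0,0],[0,0,0],[0,0,0],[0,0,0],[0,0,0],[0,0,0],[0,0,0],[0,0,0]], "hand": [0.5,0.5,0.5,0.5,0.5,0.5,0.5,0.5]}}

```text
time_s: 17.25
eef_pos: [0.6245, 0.2659, 0.0797]
orientation: [3.141, -0.001, 0.715]
contact_force: [-0.2, -1.1, 0.4]
grip_width: 0.497
gripper_force: 0.0
```

Run:
```python
from h import *
import cv2
s=env.capture("scene"); 
f=lambda x,y,w:cv2.resize(s[y:y+w,x:x+w],(400,400),interpolation=cv2.INTER_CUBIC)
cv2.imwrite("pics/r1.png",np.hstack([f(180,245,75),f(250,150,95)]))
e=env.sense();print(e["eef_pos"],e["orientation"],e["joints"])
```

```text
[0.62443541 0.26585886 0.07954435] [ 3.14128330e+00 -1.09774272e-03  7.14600781e-01] [-0.37369495  0.67387744 -0.17362443  1.66097393  0.14830325  0.81847973
 -1.46770758]
```

View pics/r1.png

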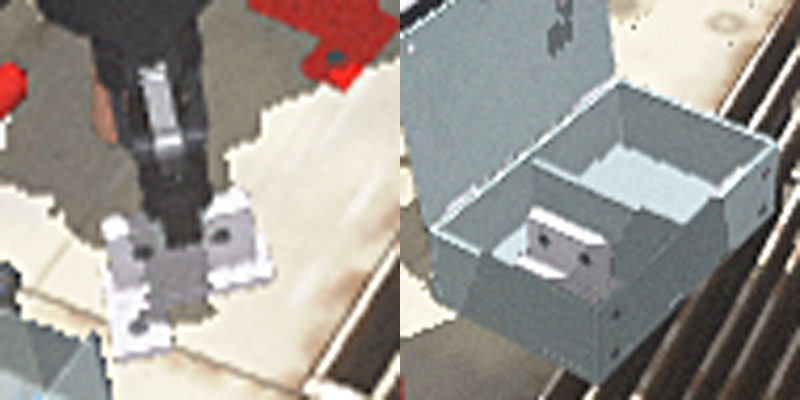

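The left bracket sits flat in the left tray (crop 565,250). The near finger (crop 178,220) is centred on the right-hand bracket's web, with its foot at (140,330). Lowering and gripping.

Request:
{"method": "send_rows", "body": {"dp": [[0,0,-0.02],[0,0,-0.04],[0,0,-0.043],[0,0,-0.043],[0,0,-0.043],[0,0,-0.043],[0,0,-0.043],[0,0,-0.043]], "turn": [[0,0,0],[0,0,0],[0,0,0],[0,0,0],[0,0,0],[0,0,0],[0,0,0],[0,0,0]], "hand": [0.5,0.5,0.5,0,0,0,0,0]}}

```text
time_s: 18.1
eef_pos: [0.625, 0.266, 0.0371]
orientation: [3.141, -0.002, 0.714]
contact_force: [0.3, -0.3, 6.7]
grip_width: 0.108
gripper_force: 59.7
```

Request:
{"method": "send_rows", "body": {"dp": [[0,0,0.03],[0,0,0.07],[-0.005,0,0.11],[-0.015,-0.01,0.15],[-0.03,-0.03,0.18],[-0.045,-0.06,0.205],[-0.06,-0.1,0.21],[-0.067,-0.14,0.21]], "turn": [[0,0,0],[0,0,0],[0,0,0],[0,0,-6],[0,0,-12],[0,0,-18],[0,0,-25],[0,0,-32]], "hand": [0,0,0,0,0,0,0,0]}}

```text
time_s: 18.9
eef_pos: [0.5558, 0.1252, 0.2469]
orientation: [-3.141, -0.001, 0.153]
contact_force: [0.9, -0.8, -3.5]
grip_width: 0.103
gripper_force: 58.9
```

Request:
{"method": "send_rows", "body": {"dp": [[0,-0.045,0],[0,-0.09,0],[0,-0.135,0],[0,-0.18,0],[0,-0.22,0],[0,-0.25,0],[0,-0.268,0],[0,-0.273,0]], "turn": [[0,0,-7],[0,0,-14],[0,0,-21],[0,0,-21],[0,0,-21],[0,0,-21],[0,0,-21],[0,0,-21]], "hand": [0,0,0,0,0,0,0,0]}}

```text
time_s: 19.7
eef_pos: [0.556, -0.15, 0.2453]
orientation: [3.14, 0.001, -0.214]
contact_force: [0.3, 0.2, -2.9]
grip_width: 0.104
gripper_force: 58.9
```

Request:
{"method": "send_rows", "body": {"dp": [[0,0,-0.03],[0,0,-0.06],[0,0,-0.09],[0,0,-0.12],[0,0,-0.15],[0,0,-0.15],[0,0,-0.15],[0,0,-0.15]], "turn": [[0,0,0],[0,0,0],[0,0,0],[0,0,0],[0,0,0],[0,0,0],[0,0,0],[0,0,0]], "hand": [0,0,0,0,0,0,0,0]}}

```text
time_s: 20.5
eef_pos: [0.5583, -0.147, 0.0975]
orientation: [-3.141, -0.003, -0.21]
contact_force: [0.1, -0.2, -2.0]
grip_width: 0.109
gripper_force: 58.8
```

Position is right on target. Lowering into the right tray.

Request:
{"method": "send_rows", "body": {"dp": [[0,0,-0.012],[0,0,-0.024],[0,0,-0.036],[0,0,-0.045],[0,0,-0.05],[0,0,-0.053],[0,0,-0.055],[0,0,-0.055]], "turn": [[0,0,0],[0,0,0],[0,0,0],[0,0,0],[0,0,0],[0,0,0],[0,0,0],[0,0,0]], "hand": [0,0,0,0,0,0,0,0]}}

```text
time_s: 21.3
eef_pos: [0.5567, -0.1473, 0.0421]
orientation: [-3.141, 0.001, -0.211]
contact_force: [-7.0, 1.9, 10.8]
grip_width: 0.109
gripper_force: 61.0
```

Request:
{"method": "send_rows", "body": {"dp": [[0,0,0],[0,0,-0.001],[0,0,-0.001],[0,0,-0.001],[0,0,-0.001],[0,0,-0.001],[0,0,-0.001],[0,0,-0.001]], "turn": [[0,0,0],[0,0,0],[0,0,0],[0,0,0],[0,0,0],[0,0,0],[0,0,0],[0,0,0]], "hand": [0,0,0,0.3,0.3,0.3,0.3,0.3]}}

```text
time_s: 22.1
eef_pos: [0.5572, -0.1473, 0.0397]
orientation: [3.142, 0.0, -0.21]
contact_force: [-0.8, -0.8, 1.0]
grip_width: 0.3
gripper_force: 0.0
```

Request:
{"method": "send_rows", "body": {"dp": [[0,0,0.02],[0,0,0.05],[0,0,0.09],[0,0,0.13],[-0.005,-0.02,0.17],[-0.02,-0.06,0.2],[-0.03,-0.1,0.2],[-0.04,-0.14,0.2]], "turn": [[0,0,0],[0,0,0],[0,0,0],[0,0,0],[0,0,0],[0,0,0],[0,0,0],[0,0,0]], "hand": [0.3,0.3,0.3,0.3,0.3,0.3,0.3,0.3]}}

```text
time_s: 22.9
eef_pos: [0.5171, -0.289, 0.2415]
orientation: [3.141, -0.003, -0.21]
contact_force: [1.1, 0.1, -0.4]
grip_width: 0.299
gripper_force: 0.0
```

Request:
{"method": "send_rows", "body": {"dp": [[0,-0.03,0],[0,-0.07,0],[0,-0.1,0],[0,-0.12,0],[0,-0.13,0],[0,-0.13,0],[0,-0.13,0],[0,-0.13,0]], "turn": [[0,0,0],[0,0,0],[0,0,0],[0,0,0],[0,0,0],[0,0,0],[0,0,0],[0,0,0]], "hand": [0.3,0.3,0.3,0.3,0.3,0.3,0.3,0.3]}}

```text
time_s: 23.7
eef_pos: [0.5178, -0.4155, 0.2397]
orientation: [-3.141, 0.0, -0.208]
contact_force: [0.2, 0.9, -0.0]
grip_width: 0.304
gripper_force: 0.0
```

The picture limit is reached, so I check the result numerically: the bright bracket pixels in the top view against the projected outlines at the intended poses, and each bystander's image patch against the first picture.

Run:
```python
from h import *
import cv2
t=env.capture("top"); s=env.capture("scene"); t0=cv2.imread("pics/top0.png"); s0=cv2.imread("pics/scene0.png")
loc=(.5679,-.0866,-.2099)
def outline(cx,cy,sg): # L-plate, sg=+1 left (yaw 0), -1 right (yaw 180)
    L=[(-35,-12*1,13),(35,-12,13),(35,12,13),(-11,12,13),(-11,34,13),(-35,34,13)]
    return [(cx+sg*x,cy+y,z) for x,y,z in L]
sat=t.max(2).astype(int)-t.min(2)
for nm,c in {"left":(3,39,1),"right":(3,-61,-1)}.items():
    best=[]
    for dx in range(-24,25,4):
        for dy in range(-24,25,4):
            m=np.zeros(t.shape[:2],np.uint8)
            cv2.fillPoly(m,[proj("top",place(loc,outline(c[0]+dx,c[1]+dy,c[2]))).round().astype(int)],1)
            best.append((sat[m>0].mean().round(1),t[m>0].mean().round(0),dx,dy))
    best.sort(); print(nm,best[:4],[b for b in best if b[2]==b[3]==0])
tray=np.zeros(t.shape[:2],np.uint8)
cv2.fillPoly(tray,[proj("top",place(loc,[(60,97,5),(60,-97,5),(-60,-97,5),(-60,97,5)])).round().astype(int)],1)
ys,xs=np.where(tray); g=sat
for y in range(ys.min(),ys.max()+1,2): print(y,xs.min()," ".join("%3d"%g[y,x] if tray[y,x] else "  ." for x in range(xs.min(),xs.max()+1,2)))
for n,a,b,(x,y,w) in [("tcoupon",s,s0,(272,330,48)),("nozzle a",s,s0,(193,256,16)),("nozzle b",s,s0,(230,334,18)),("tube",s,s0,(268,145,16)),("collets top",t,t0,(158,215,22)),("nozzle top",t,t0,(218,160,14))]:
    print(n,cv2.absdiff(a[y:y+w,x:x+w],b[y:y+w,x:x+w]).mean().round(1))
```

```text
left [(np.float64(9.7), np.float64(237.0), 0, 4), (np.float64(9.8), np.float64(238.0), -4, 4), (np.float64(10.0), np.float64(237.0), 0, 0), (np.float64(10.1), np.float64(236.0), 4, 4)] [(np.float64(10.0), np.float64(237.0), 0, 0)]
right [(np.float64(10.2), np.float64(236.0), -4, 0), (np.float64(10.7), np.float64(234.0), 0, 0), (np.float64(10.8), np.float64(234.0), 0, 4), (np.float64(10.9), np.float64(235.0), -4, 4)] [(np.float64(10.7), np.float64(234.0), 0, 0)]
186 285   .   .   .   .   .  22   .   .   .   .   .   .   .   .   .   .   .   .   .   .   .   .   .   .   .   .   .   .   .   .   .   .   .   .   .   .   .   .
188 285   .   .   .   .   .  23  28  25  28  30  29   .   .   .   .   .   .   .   .   .   .   .   .   .   .   .   .   .   .   .   .   .   .   .   .   .   .   .
190 285   .   .   .   .  24  23  26  22  23  22  21  24  26  29  30   .   .   .   .   .   .   .   .   .   .   .   .   .   .   .   .   .   .   .   .   .   .   .
192 285   .   .   .   .  23  29  25  24  24  23  23  23  23  23  24  25  28  31  30  29   .   .   .   .   .   .   .   .   .   .   .   .   .   .   .   .   
[... 3224 characters left out ...]
.   .   .   .   .   .   .   .   .   .   .   .   .   .   .   .  22  27  30  29  26  21   7   3   5   7  18  19  24  31  31  30   .   .   .   .
236 285   .   .   .   .   .   .   .   .   .   .   .   .   .   .   .   .   .   .   .   .   .   .   .  30  27  19   9   7   6   5  21  20  25  20   .   .   .   .
238 285   .   .   .   .   .   .   .   .   .   .   .   .   .   .   .   .   .   .   .   .   .   .   .   .   .   .   .  29  29  27  28  25  24   .   .   .   .   .
240 285   .   .   .   .   .   .   .   .   .   .   .   .   .   .   .   .   .   .   .   .   .   .   .   .   .   .   .   .   .   .   .   .  30   .   .   .   .   .
tcoupon 2.0
nozzle a 2.2
nozzle b 2.4
tube 29.9
collets top 4.5
nozzle top 4.9
```

Both L-shaped plates show flat at the intended spots, within about 4 mm. The bystander patches are unchanged, except the tube's: it is behind the open panel in that view, and the arm never went near it. Handing in.

Run:
```python
from plant import env
import cv2
t=env.capture("top"); t0=cv2.imread("pics/top0.png")
print("tube top diff",cv2.absdiff(t[150:168,378:396],t0[150:168,378:396]).mean())
print(env.close_job())
```

```text
tube top diff 3.6481481481481484
the job is handed in; nothing more can be done
None
```

The job is handed in at about 24 s of the 72 s limit: key turned 1.57 rad, panel open past upright (about 1.7 rad), the left- and right-hand brackets flat in the left and right trays, and bystanders not moved in the last camera check; the hand-in returned no verdict.

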